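# Load the resin rack and hold its light shield at the balance point

## Robot

A 7-joint arm with a two-finger parallel gripper is mounted at the origin on a cart in front of the work surface, level with it; the furniture and walls round the work are solid. World frame = base frame: x ahead of the robot, y to its left, z up, the work surface at z = 0. Lengths are in m, angles in rad, forces in N, time in s.
With the tool pointing down it reaches from about 0.4 to 0.875 m from the base axis. Payload 19.3 kg.
Tool frame: the origin (TCP) lies midway between the tips of the shut fingers; the grasp point (between the pads) lies 19 mm behind it; x points along the fingers, y is the direction in which the jaws open and shut, and the axes are right-handed (so a half turn about x gives the same grasp; the last joint's range is limited). The gripper opens to 85 mm and grips with 20 to 120 N. Pads are 22 mm wide; open, the fingers measure 114 mm over their backs; the gripper's body (76 mm by 85 mm) begins 54 mm behind the grasp point. The pads swing forward as they close: fully open they stand 13 mm farther back than shut.
Start: joints at [-1.366, 0.521, -0.036, 1.599, 0.021, 1.021, -0.113], TCP at [0.17, 0.602, 0.231] pointing down, gripper open.
Joint ranges: [-2.91, 2.91], [-0.3, 2.13], [-1.5, 1.42], [0.17, 2.43], [-1.26, 4.41], [0.16, 1.93], [-2.52, 2.52]. Speed limits (rad/s): [1.89, 1.89, 2.39, 2.39, 3.01, 3.01, 3.01].

## Interface

Orientations are given as [roll, pitch, yaw] about the fixed x, y, z axes, in that order (R = Rz(yaw) Ry(pitch) Rx(roll)).
In Python, from workcell import bot gives the robot as it stands. The module is installed in compiled form; this text tells all that it offers.
- The arm moves only by the tool servo_tool, never from a script. Its argument "targets" is a list of rows, each an object of numbers: "x", "y", "z": the shift along the tool's x, y, z as a fraction of full scale; "wx", "wy", "wz": the turn, a rotation vector about the tool's x, y, z as a fraction of full scale. A call has 1 to 12 rows; each row is the pose to reach, as a shift and turn from the pose measured when the call began, along the tool's axes at that moment, turning the shorter way round; what a row does not reach only later rows make up. Full scale, the value 1, is 40 cm for a shift and 360 degrees for a turn. A row lasts 1/8 s, in which the tool goes at most 62.5 mm and 10.7 degrees, less where a joint would pass 70% of its speed; a pose out of reach is approached as far as the arm can. A call with a number of a shift or a turn outside -1 to 1 is refused whole. A call with a gripper value outside its range is refused whole. "grip" is the gripper command: -1 is shut, 1 is fully open, values between are in proportion, set as the call begins (left out, the last holds). The fingers move at their own pace and stop on an object; "squeeze" is the grip in N (left out, the last holds). Time passes only in rows, so rows that repeat a pose let the fingers close. It gives the time, the measured TCP pose, the force and the opening at its end, in the units of the state.
- bot.observe(): the state, without advancing time (a new reading comes with each control period).
- bot.grab_frame(name): name is "side" or "top" or "wrist"; returns (picture, depth): 400x640x3 uint8, red, green, blue; 400x640 float32, m along the optical axis (not along the pixel's ray), 0 where there is no reading.
- bot.get_calibration(name): a dict with "intrinsics" (3x3 intrinsics, pixels), "R" (3x3) and "t" (3): a world point X has camera coordinates R X + t. Camera axes: x right, y down, z forward; pixel columns grow to the right and rows downward; lengths in m; the calibration is good to about 2 mm. A picture is of the moment at which its call begins: read the wrist's pose just before it. get_calibration takes no time and is no camera call; for the wrist camera it gives the pose at the moment of the call.
- bot.job_done(): hands the job in, once; it reports no verdict.
Trained networks look in the newest picture that a camera, given by its name, has taken for a name from the list of things; names that differ only in an ending like _2 or _b are one class to them, and where a whole thing is asked for, a point or a joint stands for the part that bears it (a point fixed in the world has none). Each returns a list of dicts, best first, with "confidence" (0 to 1); they miss things now and then, are a little off and sometimes report something else, mostly with a low value. They report only what shows in the picture. A call takes as long as a camera call. They do not tell look-alikes from the thing itself.
- bot.trace(camera, target): "mask" (400x640 bool, what is visible of it) and "pixel" ([column, row] in pixels, amid what is visible of it).
The state is a dict: "clock": time; "qpos": joint angles; "qd": joint speeds; "joint_efforts": joint torques, N m; "position": TCP position; "tool_rot": TCP orientation; "force": force on the tool from outside, world axes, zero at the start; "moment": the same for the moment, N m; "grip_width": finger opening in m.
Only numpy, scipy, OpenCV 4.12 (cv2) and the standard library are available. Lean on these libraries where they do the work, as an engineer would, in place of code of your own. Each camera call takes 0.05 s, during which the arm holds its last target. There are 200 camera calls.

## Task

Stand the white red-capped bottle that stands alone near the rack (not the one back beside the pot) and the white-capped glass jar upright in the two cells of the grey rack, one in each (either way round), setting them down rather than dropping them. Then take the rack's folded-back orange shield by its steel bar, swing it up to where it stands straight up and balances over its hinge, and finish while still gripping the bar there, so that a stay can be fitted. Never let the shield go well past upright toward the cells, and leave the syringe, the tweezers and the orange clamp where they lie.

Things in the scene. Friction and masses are not known exactly. Their poses are not given: they have to be found in the camera images.
- bottle_mid (a point): centre, half-way up (57.5 mm above its underside), of the white plastic bottle with a red screw cap: 48 mm diameter, 115 mm tall, 70 to 180 g, stands upright loose on the table at the start, to the left or right of the rack (a like bottle far back beside the steel pot is not meant). Grasp the round body, at most 95 mm above the underside (the cap has no solid surface to grip). z = its upward axis
- jar_mid (a point): centre, half-way up (40 mm above its underside), of the small clear glass jar with a white cap: 54 mm diameter body, 80 mm tall with its cap (43 mm diameter), 80 to 170 g, stands upright loose on the table at the start. Grasp the body about 50 mm above the underside; z = its upward axis
- rack: grey metal bottle rack fixed to the table, 124 mm deep (x) by 162 mm wide (y). Origin: centre of its underside, on the table. Its x axis points from the open cell side to the tall back board, y along the row of two cells, z up. Two cells in front, an empty gutter 45 mm wide behind them, then the back board, 6 mm thick and 128 mm high. All other walls and the divider are only 30 mm high; the floor is 6 mm above the table. The board's middle lies at x = +59 mm
- cell_left (a point): centre of the floor of the cell on the rack's +y side (floor 6 mm above the table). The cell is 66 mm (x) by 72 mm (y) inside and open above, its walls 24 mm above this floor; axes as the rack's. The back board stands 81 mm behind this point along the rack's +x
- cell_right (a point): the same for the cell on the rack's -y side
- shield_hinge (a point): middle of the shield's hinge line, on top of the rack's back board, 135 mm above the table. The hinge line runs along the rack's y
- shield_bar (a point): middle of the round steel bar of the orange shield: 10 mm diameter, free over 104 mm of its length, parallel to the hinge line and 120 mm from it. The shield is a flat plate 158 mm wide, 5 mm thick, 0.17 to 0.35 kg, with a 104 mm wide and 44 mm deep opening at its free edge, which the bar spans, so fingers can straddle the bar. The bar may turn in the fingers as the shield swings
- shield (a joint): angle of the shield in rad: 0 = level, over the cells; 1.57 = straight up, its weight exactly over the hinge, balanced; 2.35 = folded back behind the rack on its stop, where it starts (bar 220 mm above the table: carry things above or round it). The hinge is free: let go, the shield falls to either side. At angle a the bar is 120*cos(a) mm from the hinge toward rack -x and 120*sin(a) mm above it
- syringe: clear syringe lying on the table, 134 mm long; bystander, not to be moved
- tweezers: steel tweezers lying on the table, 130 mm long; bystander, not to be moved
- orange_clamp: orange spring clamp lying on the table, 110 mm long; bystander, not to be moved
Mind the look-alikes: they are no part of the job. What is shaped like the part that bears jar_mid but green or yellow is not meant.

How it is judged:
On the way:
1. bottle and jar stand upright in the two cells, one in each, let go, while the shield is still folded back (angle between each of bottle_mid, jar_mid's own z axis and vertical below 0.15 rad and z of bottle_mid in the frame of rack between 0.0555 and 0.0715 m and z of jar_mid in the frame of rack between 0.038 and 0.054 m and (((x of bottle_mid in the frame of cell_left between -0.022 and 0.022 m and y of bottle_mid in the frame of cell_left between -0.026 and 0.026 m) and (x of jar_mid in the frame of cell_right between -0.022 and 0.022 m and y of jar_mid in the frame of cell_right between -0.026 and 0.026 m)) or ((x of bottle_mid in the frame of cell_right between -0.022 and 0.022 m and y of bottle_mid in the frame of cell_right between -0.026 and 0.026 m) and (x of jar_mid in the frame of cell_left between -0.022 and 0.022 m and y of jar_mid in the frame of cell_left between -0.026 and 0.026 m))) and contact force between the fingers and bottle below 0.1 N and contact force between the fingers and jar below 0.1 N and linear speed of each of bottle, jar below 0.05 m/s and value of joint shield above 2 rad), for 0.2 s.
At the end, for the whole second after the job is handed in: Shield within 0.09 rad of upright (joint 1.57), slower than 0.08 rad/s, fingers on it (over 0.5 N). Bottle and jar one in each cell, within 22 mm (x) and 26 mm (y) of its centre, on its floor (8 mm), upright (0.15 rad), still, not touched by the fingers (angle between each of bottle_mid, jar_mid's own z axis and vertical below 0.15 rad and z of bottle_mid in the frame of rack between 0.0555 and 0.0715 m and z of jar_mid in the frame of rack between 0.038 and 0.054 m and (((x of bottle_mid in the frame of cell_left between -0.022 and 0.022 m and y of bottle_mid in the frame of cell_left between -0.026 and 0.026 m) and (x of jar_mid in the frame of cell_right between -0.022 and 0.022 m and y of jar_mid in the frame of cell_right between -0.026 and 0.026 m)) or ((x of bottle_mid in the frame of cell_right between -0.022 and 0.022 m and y of bottle_mid in the frame of cell_right between -0.026 and 0.026 m) and (x of jar_mid in the frame of cell_left between -0.022 and 0.022 m and y of jar_mid in the frame of cell_left between -0.026 and 0.026 m))) and contact force between the fingers and bottle below 0.1 N and contact force between the fingers and jar below 0.1 N and linear speed of each of bottle, jar below 0.05 m/s and value of joint shield between 1.481 and 1.661 rad and velocity of joint shield between -0.08 and 0.08 rad/s and contact force between the fingers and shield above 0.5 N); the arm keeps its last pose, push and grip.
It fails at once if the shield goes well past upright toward the cells (below 1.3 rad) (value of joint shield below 1.3 rad).
It fails at once if the bottle or the jar is dropped or thrown (faster than 0.6 m/s while not held) ((contact force between the fingers and bottle below 0.1 N and linear speed of bottle above 0.6 m/s) or (contact force between the fingers and jar below 0.1 N and linear speed of jar above 0.6 m/s)).
It fails at once if the syringe is moved more than 30 mm (distance of syringe from where it was at the start of the episode above 0.03 m).
It fails at once if the pair of tweezers is moved more than 30 mm (distance of tweezers from where it was at the start of the episode above 0.03 m).
It fails at once if the orange clamp is moved more than 30 mm (distance of orange_clamp from where it was at the start of the episode above 0.03 m).
It also fails if it takes over 72 s, if anything falls off the work surface, if the arm or the gripper's body presses on something with over 40 N, if the wrist force passes 120 N, or if a joint passes its speed limit or range.

## Working session

There is one attempt and no reset: what is moved stays moved. The work goes in short steps, Python scripts to look and compute and a tool call to move; the robot and the scene stay as the last step left them, time stands still between calls to the robot, and variables do not carry over. Pictures are saved under pics/ and viewed, on a budget of 10 in all, crops included, one or two more only if the job needs it, and the job is handed in when it is done.

Besides the shell and the picture viewer there is one more tool, called after "Request:" as name([rows], argument=value, ...), one row to a line, values as JSON. servo_tool: Moves the arm, as the interface text tells. Shift numbers are shares of 40 cm and turn numbers shares of 360 degrees, none past 1 either way. Its arguments: {"type":"object","properties":{"targets":{"type":"array"},"grip":{"type":"number"},"squeeze":{"type":"number"}},"required":["targets"]}

```bash
mkdir -p pics; cat > h.py <<'E'
import numpy as np, cv2
from workcell import bot
from scipy.spatial.transform import Rotation as Ro
def cloud(cam,d):
    c=bot.get_calibration(cam);K=np.array(c["intrinsics"]);R=np.array(c["R"]);t=np.array(c["t"])
    v,u=np.mgrid[:400,:640]
    P=np.stack([(u-K[0,2])/K[0,0]*d,(v-K[1,2])/K[1,1]*d,d],-1)
    return (P-t)@R
def tool():
    s=bot.observe();return np.array(s["position"]),Ro.from_euler('xyz',s["tool_rot"]),s
def to(p,rpy=None):
    """shift/turn fractions to reach TCP p (world)"""
    p0,R0,s=tool()
    d=R0.inv().apply(np.array(p)-p0)/.4
    w=np.zeros(3) if rpy is None else (R0.inv()*Ro.from_matrix(rpy)).as_rotvec()/(2*np.pi)
    print("shift",d.round(4),"turn",w.round(4))
E
python3 - <<'E'
from h import *
s=bot.observe();print(s)
ims=[]
for c in ["top","side"]:
    im,d=bot.grab_frame(c);P=cloud(c,d);ims.append(im)
    np.savez(f"{c}.npz",im=im,d=d,P=P)
    for n in ["bottle_mid","jar_mid","rack","shield","syringe","tweezers","orange_clamp"]:
        for r in bot.trace(c,n)[:3]:
            m=r["mask"]&(d>0);Q=P[m]
            if len(Q): print(c,n,round(r["confidence"],2),np.round(r["pixel"]),len(Q),np.median(Q,0).round(3),np.percentile(Q,3,axis=0).round(3),np.percentile(Q,97,axis=0).round(3))
cv2.imwrite("pics/a.png",cv2.cvtColor(cv2.resize(np.vstack(ims),(480*1,600)),cv2.COLOR_RGB2BGR))
cv2.imwrite("pics/top.png",ims[0][...,::-1]);cv2.imwrite("pics/side.png",ims[1][...,::-1])
E
```

```text
{'clock': 0.0, 'qpos': array([-1.36618526,  0.52204372, -0.03633266,  1.59999637,  0.02120418,
        1.02107809, -0.11278317]), 'qd': array([-8.59499251e-04,  2.87730973e-04,  2.66575349e-05,  7.54882877e-04,
        1.90092289e-03,  1.73118649e-04, -7.61178498e-04]), 'joint_efforts': array([-1.16666477e-03, -9.27116346e+01,  1.97913520e+00, -3.69923508e+01,
        1.77077658e-02,  8.31539801e-03,  2.91839137e-05]), 'position': array([0.16954663, 0.60122096, 0.23071132]), 'tool_rot': array([-1.49939767,  1.56965592, -1.77419535]), 'force': array([-0.34658217, -0.39989255, -0.23204157]), 'moment': array([-0.00529697,  0.01378739,  0.01583603]), 'grip_width': 0.08556741690529218}
top bottle_mid 0.72 [413. 201.] 428 [0.464 0.042 0.088] [0.445 0.019 0.017] [0.485 0.056 0.117]
top jar_mid 0.91 [269. 283.] 501 [0.285 0.378 0.079] [0.261 0.358 0.002] [0.306 0.404 0.083]
top jar_mid 0.61 [275. 190.] 406 [0.494 0.349 0.079] [0.475 0.329 0.019] [0.516 0.375 0.083]
top jar_mid 0.6 [263. 143.] 388 [0.635 0.395 0.017] [0.581 0.354 0.   ] [0.68  0.412 0.02 ]
top rack 0.8 [336. 184.] 6504 [0.509
[... 774 characters left out ...]
 0.108 0.003] [0.592 0.295 0.222]
side shield 0.62 [309. 287.] 928 [0.484 0.461 0.049] [0.46  0.432 0.01 ] [0.507 0.47  0.082]
side shield 0.6 [275. 179.] 628 [0.555 0.236 0.184] [ 0.507 -0.002  0.092] [0.603 0.305 0.226]
side shield 0.45 [309. 222.] 3108 [0.478 0.214 0.03 ] [0.387 0.002 0.002] [0.595 0.296 0.222]
side syringe 0.6 [248. 218.] 242 [0.627 0.123 0.017] [0.574 0.079 0.   ] [0.671 0.168 0.024]
side tweezers 0.51 [361. 285.] 268 [0.375 0.414 0.005] [ 0.338  0.377 -0.001] [0.406 0.46  0.01 ]
side tweezers 0.47 [253. 219.] 219 [0.625 0.126 0.017] [0.574 0.083 0.003] [0.67  0.167 0.024]
side orange_clamp 0.76 [241. 282.] 752 [0.627 0.396 0.014] [0.577 0.353 0.001] [0.679 0.416 0.019]
```

View pics/top.png

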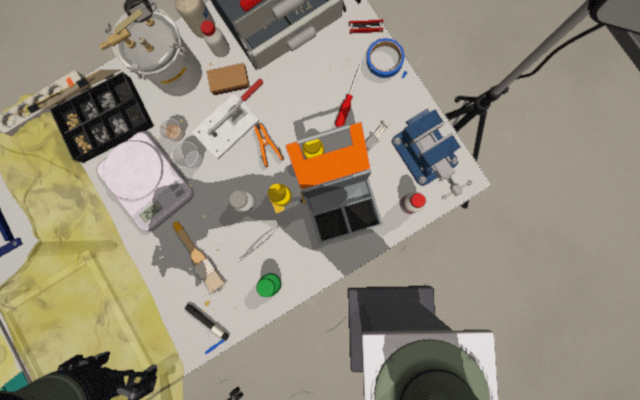

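View pics/side.png

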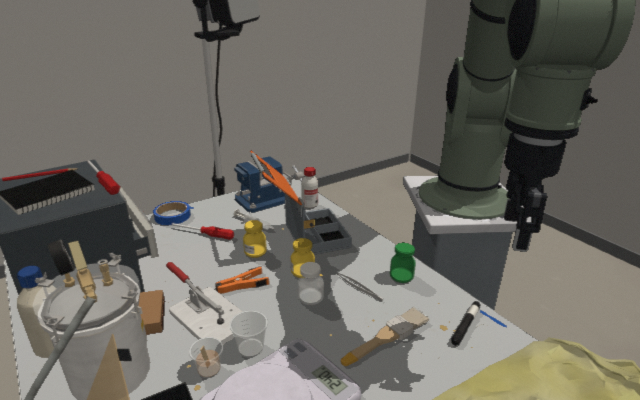

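Top view: target bottle at (415,202), white-capped jar at (241,200), rack at (340,205), shield at (330,155), with a yellow jar at (278,194) beside the rack. In the side view, the white jar is at (310,285), the bottle at (310,187) and the tweezers at (360,286).

```bash
python3 - <<'E'
from h import *
T=np.load("top.npz");S=np.load("side.npz");P=T["P"];im=T["im"].astype(int)
v,u=np.mgrid[:400,:640]
def box(a,b,c,e): return (u>=a)&(u<=c)&(v>=b)&(v<=e)
def circ(m,n):
    Q=P[m];(c,r)=cv2.minEnclosingCircle(Q[:,:2].astype(np.float32));print(n,len(Q),"med",np.median(Q,0).round(4),"mean",Q.mean(0).round(4),"circ",np.round(c,4),round(r,4))
circ(box(225,185,256,215)&(P[...,2]>.072)&(P[...,2]<.09),"jarcap")
circ(box(395,185,432,220)&(P[...,2]>.108)&(P[...,2]<.13),"bottlecap")
circ(box(266,180,292,206)&(P[...,2]>.072)&(P[...,2]<.09),"yellowcap")
circ(box(302,137,325,160)&(P[...,2]>.06)&(P[...,2]<.1),"yellow2")
# rack: wall tops
bx=box(290,120,390,250)
allP=np.vstack([P[bx],S["P"][150:265,250:360].reshape(-1,3)])
for z0,z1,n in [(.024,.034,"walltops"),(.12,.142,"hinge"),(.0,.02,"floor")]:
    m=bx&(P[...,2]>z0)&(P[...,2]<z1)
    if n=="walltops": m&=(P[...,0]<.56)&(P[...,0]>.36)
    Q=P[m][:,:2].astype(np.float32)
    r=cv2.minAreaRect(Q);print(n,len(Q),r, cv2.boxPoints(r).round(3).tolist())
# orange plate
r,g,b=im[...,0],im[...,1],im[...,2]
m=bx&(r>180)&(g<150)&(b<90)&(P[...,2]>.13);Q=P[m]
c=Q.mean(0);U,s,V=np.linalg.svd(Q-c,full_matrices=False);print("plate",len(Q),c,V.round(3),s.round(3))
for k in (.145,.165,.185,.205,.22):
    q=Q[abs(Q[:,2]-k)<.005]; 
    if len(q): print(k,len(q),q.mean(0).round(4), np.ptp(q@V[0]).round(3))
# bar: grey pts near z .22
m=bx&(P[...,2]>.205);Q=P[m];print("bar",len(Q),Q.mean(0),np.percentile(Q,[2,98],axis=0).round(3))
crop=cv2.resize(T["im"][110:260,210:450],(800,500),interpolation=cv2.INTER_CUBIC);cv2.imwrite("pics/c.png",crop[...,::-1])
E
```

```text
jarcap 263 med [0.486  0.4454 0.0808] mean [0.4863 0.4449 0.0807] circ [0.4865 0.4458] 0.0215
bottlecap 172 med [0.4677 0.0337 0.1149] mean [0.4674 0.0334 0.1148] circ [0.4674 0.0331] 0.0169
yellowcap 260 med [0.4992 0.3535 0.0806] mean [0.4995 0.3537 0.0805] circ [0.4995 0.3543] 0.0215
yellow2 203 med [0.6056 0.2659 0.0807] mean [0.6056 0.2665 0.0804] circ [0.6099 0.2676] 0.0209
walltops 556 ((0.4587514102458954, 0.21608977019786835), (0.13628076016902924, 0.19623951613903046), 14.939825057983398) [[0.36800000071525574, 0.2930000126361847], [0.4180000126361847, 0.10400000214576721], [0.550000011920929, 0.13899999856948853], [0.49900001287460327, 0.328000009059906]]
hinge 276 ((0.514924168586731, 0.21366697549819946), (0.010030699893832207, 0.1597251147031784), 15.057071685791016) [[0.48899999260902405, 0.289000004529953], [0.531000018119812, 0.13500000536441803], [0.5410000085830688, 0.1379999965429306], [0.49900001287460327, 0.2919999957084656]]
floor 6374 ((0.5235555768013, 0.20346106588840485), (0.25844693183898926, 0.33561593294143677), 87.9847183227539) [[0.35100001096725464, 0.07999999821186066], [0.6869999766349792, 0.06800000369548798], [0.6959999799728394, 0.3269999921321869], [0.36000001430511475, 0.33899998664855957]]
plate 2448 [0.54875288 0.22032673 0.17748203] [[ 0.259 -0.949 -0.181]
 [-0.089  0.163 -0.983]
 [-0.962 -0.27   0.042]] [2.433 2.267 1.066]
0.145 261 [0.5235 0.2063 0.1463] 0.146
0.165 403 [0.5389 0.2201 0.1651] 0.154
0.185 438 [0.5582 0.2245 0.1851] 0.155
0.205 154 [0.5777 0.2261 0.2048] 0.152
0.22 114 [0.5938 0.2209 0.2192] 0.146
bar 615 [0.57598909 0.22736892 0.27613408] [[0.394 0.158 0.206]
 [0.612 0.301 0.946]]
```

View pics/c.png

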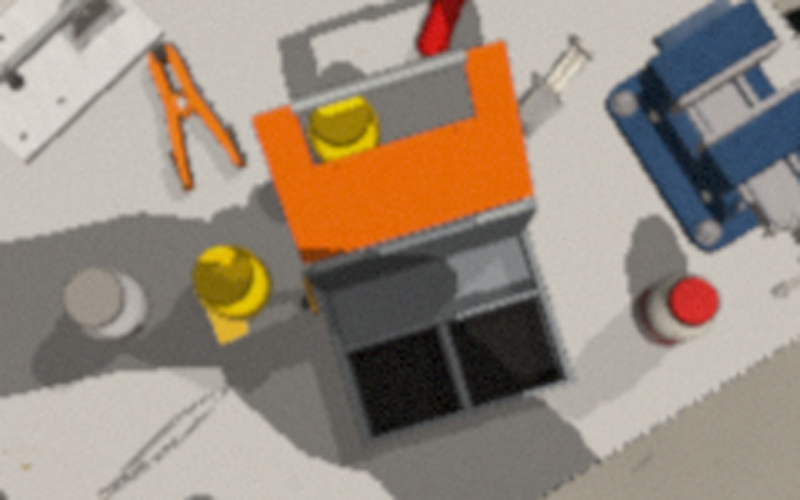

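```bash
cat >> h.py <<'E'
a=np.radians(15);ex=np.array([np.cos(a),np.sin(a),0]);ey=np.array([-np.sin(a),np.cos(a),0]);ez=np.array([0,0,1.])
def down(sgn=1):
    y=sgn*ex;x=-ez;return np.c_[x,y,np.cross(x,y)]
E
python3 - <<'E'
from h import *
c=bot.get_calibration("top");K=np.array(c["intrinsics"]);R=np.array(c["R"]);t=np.array(c["t"])
def ray(u,v,z):
    d=R.T@np.linalg.inv(K)@[u,v,1];o=-R.T@t;return o+d*(z-o[2])/d[2]
A=ray(210+375*.3,110+437*.3,.03);B=ray(210+567*.3,110+378*.3,.03)
print("front corners",A,B,np.linalg.norm(A-B),np.degrees(np.arctan2(*(A-B)[:2])),"predict rack centre",(A+B)/2+.062*ex)
h=np.array([.515,.2137,0]);print("from hinge centre",h-.059*ex)
T=np.load("top.npz");P=T["P"];g=T["im"].mean(2)
p0,R0,s=tool();print(R0.as_matrix().round(3))
for sg in (1,-1): to([.486,.445,.2],down(sg))
E
```

```text
front corners [0.38051719 0.25000031 0.03      ] [0.41928912 0.10840387 0.03      ] 0.14680876665533155 -15.313373835660858 predict rack centre [0.45979055 0.19524887 0.03      ]
from hinge centre [0.45801038 0.19842968 0.        ]
[[-0.     0.271  0.962]
 [-0.     0.962 -0.271]
 [-1.    -0.    -0.   ]]
shift [ 0.0782 -0.162   0.8675] turn [ 0.1646 -0.      0.    ]
shift [ 0.0782 -0.162   0.8675] turn [-0.3354 -0.     -0.    ]
```

Request:
servo_tool([
  {"x":0.078,"y":-0.162,"z":0.8675,"wx":0.1646},
  {"x":0.078,"y":-0.162,"z":0.8675,"wx":0.1646},
  {"x":0.078,"y":-0.162,"z":0.8675,"wx":0.1646},
  {"x":0.078,"y":-0.162,"z":0.8675,"wx":0.1646},
  {"x":0.078,"y":-0.162,"z":0.8675,"wx":0.1646},
  {"x":0.078,"y":-0.162,"z":0.8675,"wx":0.1646},
  {"x":0.078,"y":-0.162,"z":0.8675,"wx":0.1646},
  {"x":0.078,"y":-0.162,"z":0.8675,"wx":0.1646},
  {"x":0.078,"y":-0.162,"z":0.8675,"wx":0.1646},
  {"x":0.078,"y":-0.162,"z":0.8675,"wx":0.1646},
], grip=1, squeeze=30)

```text
$.targets[0]: bad value
```

```bash
python3 - <<'E'
from h import *
p,R,s=tool();print(s["clock"],p,s["qpos"].round(2))
im,d=bot.grab_frame("wrist");P=cloud("wrist",d)
for r in bot.trace("wrist","jar_mid"):
    m=r["mask"]&(d>0);Q=P[m];Q=Q[abs(Q[:,2]-.081)<.008]
    if len(Q)>30: print(r["confidence"],r["pixel"],cv2.minEnclosingCircle(Q[:,:2].astype(np.float32)),np.median(im[m],0))
cv2.imwrite("pics/w1.png",im[...,::-1])
to([.4863,.4454,.027],down())
E
```

```text
0.8 [0.16960377 0.60153177 0.23129889] [-1.37  0.52 -0.04  1.6   0.02  1.02 -0.11]
shift [ 0.5107 -0.1608  0.8679] turn [ 0.1646  0.     -0.    ]
```

View pics/w1.png

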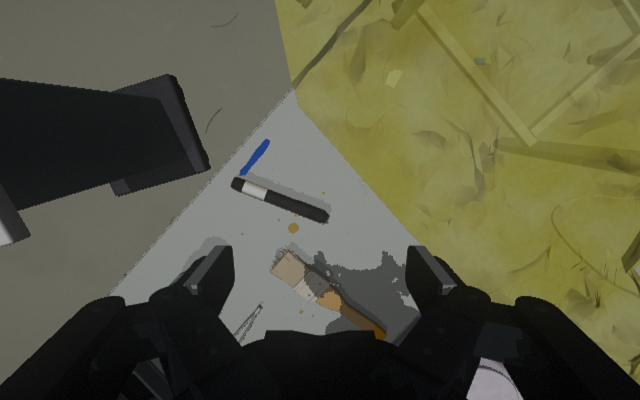

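The call was refused and the arm hasn't moved (the wrist view still shows the brush and the marker). I'll try rows with all six keys.

Request:
servo_tool([
  {"x":0.078,"y":-0.162,"z":0.8675,"wx":0.1646,"wy":0,"wz":0},
  {"x":0.078,"y":-0.162,"z":0.8675,"wx":0.1646,"wy":0,"wz":0},
  {"x":0.078,"y":-0.162,"z":0.8675,"wx":0.1646,"wy":0,"wz":0},
  {"x":0.078,"y":-0.162,"z":0.8675,"wx":0.1646,"wy":0,"wz":0},
  {"x":0.078,"y":-0.162,"z":0.8675,"wx":0.1646,"wy":0,"wz":0},
  {"x":0.078,"y":-0.162,"z":0.8675,"wx":0.1646,"wy":0,"wz":0},
  {"x":0.078,"y":-0.162,"z":0.8675,"wx":0.1646,"wy":0,"wz":0},
  {"x":0.078,"y":-0.162,"z":0.8675,"wx":0.1646,"wy":0,"wz":0},
  {"x":0.078,"y":-0.162,"z":0.8675,"wx":0.1646,"wy":0,"wz":0},
  {"x":0.078,"y":-0.162,"z":0.8675,"wx":0.1646,"wy":0,"wz":0},
], grip=1, squeeze=30)

```text
clock: 2.15
position: [0.4853, 0.4457, 0.2003]
tool_rot: [-3.128, 1.57, 1.848]
force: [-0.1, -0.7, 0.0]
grip_width: 0.0849
```

```bash
python3 - <<'E'
from h import *
p,R,s=tool();print(s["clock"],p,s["qpos"].round(2),R.as_matrix().round(3))
im,d=bot.grab_frame("wrist");P=cloud("wrist",d)
for r in bot.trace("wrist","jar_mid"):
    m=r["mask"]&(d>0);Q=P[m];Q=Q[abs(Q[:,2]-.081)<.008]
    if len(Q)>30: print(r["confidence"],r["pixel"],cv2.minEnclosingCircle(Q[:,:2].astype(np.float32)),np.median(im[m],0))
to([.4863,.4454,.027],down())
E
```

```text
2.15 [0.48527736 0.44566383 0.20027717] [-0.99  0.62  0.25  1.54 -0.17  1.   -0.43] [[-0.     0.966  0.26 ]
 [ 0.     0.26  -0.966]
 [-1.    -0.    -0.   ]]
0.75 [310.0, 264.1] ((0.4978487491607666, 0.35157760977745056), 0.021588416770100594) [144. 124.   3.]
0.64 [320.9, 186.3] ((0.4848731458187103, 0.44313710927963257), 0.021464601159095764) [164. 169. 169.]
0.57 [116.4, 191.9] ((0.27946484088897705, 0.3815002143383026), 0.021732846274971962) [24. 90. 37.]
shift [0.4331 0.0017 0.0006] turn [ 0.0001 -0.     -0.    ]
```

Request:
servo_tool([
  {"x":0.15,"y":0.001,"z":0.002,"wx":0,"wy":0,"wz":0},
  {"x":0.28,"y":0.001,"z":0.002,"wx":0,"wy":0,"wz":0},
  {"x":0.36,"y":0.001,"z":0.002,"wx":0,"wy":0,"wz":0},
  {"x":0.41,"y":0.001,"z":0.002,"wx":0,"wy":0,"wz":0},
  {"x":0.433,"y":0.001,"z":0.002,"wx":0,"wy":0,"wz":0},
  {"x":0.433,"y":0.001,"z":0.002,"wx":0,"wy":0,"wz":0},
])

```text
clock: 3.0
position: [0.4864, 0.445, 0.0274]
tool_rot: [2.354, 1.57, 1.046]
force: [-0.2, 0.1, 1.2]
grip_width: 0.0852
```

Request:
servo_tool([
  {"x":0,"y":0,"z":0,"wx":0,"wy":0,"wz":0},
  {"x":0,"y":0,"z":0,"wx":0,"wy":0,"wz":0},
  {"x":0,"y":0,"z":0,"wx":0,"wy":0,"wz":0},
  {"x":0,"y":0,"z":0,"wx":0,"wy":0,"wz":0},
  {"x":0,"y":0,"z":0,"wx":0,"wy":0,"wz":0},
  {"x":0,"y":0,"z":0,"wx":0,"wy":0,"wz":0},
], grip=-1, squeeze=30)

```text
clock: 3.75
position: [0.4867, 0.4454, 0.0287]
tool_rot: [2.255, 1.569, 0.946]
force: [-2.6, -1.4, 8.4]
grip_width: 0.0523
```

Request:
servo_tool([
  {"x":-0.05,"y":0,"z":0,"wx":0,"wy":0,"wz":0},
  {"x":-0.13,"y":0,"z":0,"wx":0,"wy":0,"wz":0},
  {"x":-0.22,"y":0,"z":0,"wx":0,"wy":0,"wz":0},
  {"x":-0.29,"y":0,"z":0,"wx":0,"wy":0,"wz":0},
  {"x":-0.32,"y":0,"z":0,"wx":0,"wy":0,"wz":0},
  {"x":-0.32,"y":0,"z":0,"wx":0,"wy":0,"wz":0},
])

```text
clock: 4.5
position: [0.4868, 0.4454, 0.1575]
tool_rot: [2.236, 1.567, 0.928]
force: [-0.4, -0.1, -0.5]
grip_width: 0.0516
```

```bash
python3 - <<'E'
from h import *
rc=np.array([.4587,.1972,0])
for y in (.039,-.039): print(rc-.022*ex+y*ey)
to(np.r_[(rc-.022*ex+.039*ey)[:2],.16],down())
E
```

```text
[0.42735569 0.22917709 0.        ]
[0.44754357 0.15383487 0.        ]
shift [-0.008  -0.2837  0.4834] turn [ 0.0001 -0.0003 -0.0004]
```

Request:
servo_tool([
  {"x":-0.02,"y":-0.03,"z":0.06,"wx":0,"wy":0,"wz":0},
  {"x":-0.02,"y":-0.09,"z":0.16,"wx":0,"wy":0,"wz":0},
  {"x":-0.02,"y":-0.16,"z":0.27,"wx":0,"wy":0,"wz":0},
  {"x":-0.02,"y":-0.22,"z":0.37,"wx":0,"wy":0,"wz":0},
  {"x":-0.02,"y":-0.26,"z":0.44,"wx":0,"wy":0,"wz":0},
  {"x":-0.02,"y":-0.28,"z":0.475,"wx":0,"wy":0,"wz":0},
  {"x":-0.02,"y":-0.284,"z":0.483,"wx":0,"wy":0,"wz":0},
  {"x":-0.02,"y":-0.284,"z":0.483,"wx":0,"wy":0,"wz":0},
])

```text
clock: 5.5
position: [0.4274, 0.2302, 0.1646]
tool_rot: [2.266, 1.567, 0.958]
force: [-0.1, 0.7, -1.2]
grip_width: 0.0522
```

```bash
python3 - <<'E'
from h import *
rc=np.array([.4587,.1972,0])
p,R,s=tool();print(p,s["force"],s["grip_width"])
im,d=bot.grab_frame("wrist");P=cloud("wrist",d)
im2,d2=bot.grab_frame("top");P2=cloud("top",d2)
# board top and wall tops in rack frame estimate
for n,Pq in(("wrist",P),("top",P2)):
    q=(Pq-rc)@np.c_[ex,ey,ez]
    m=(q[...,2]>.024)&(q[...,2]<.034)&(abs(q[...,0])<.08)&(abs(q[...,1])<.1)
    Q=q[m]
    if len(Q): print(n,len(Q),np.percentile(Q,[1,5,50,95,99],axis=0).round(4).tolist())
    for ax,lim in ((0,.09),(1,.11)):
        print(np.histogram(Q[:,ax],bins=np.arange(-lim,lim,.006))[0])
cv2.imwrite("pics/w2.png",np.vstack([cv2.resize(im,(480,300)),cv2.resize(im2[130:260,250:458],(480,300))])[...,::-1])
to(np.r_[(rc-.022*ex+.039*ey)[:2],.0365],down())
E
```

```text
[0.42739299 0.2301782  0.16459315] [-0.10419325  0.66056157 -1.16420826] 0.05224086055087305
wrist 1539 [[-0.0658, -0.0154, 0.0244], [-0.0648, 0.0101, 0.0258], [0.0002, 0.0742, 0.0287], [0.052, 0.0798, 0.0308], [0.0522, 0.0799, 0.0334]]
[  0   0   0   6 322  47  44  42  45  46  41  42  49  42  42 164 133  42
  45  44  43  47  19 234   0   0   0   0   0]
[  0   0   0   0   1   4   0   0   0   0   0   0   0   0   2  12  14  12
  10  21  30  45  49  63  62  69  70  79  70  75 262 589   0   0   0   0]
top 4 [[0.0469, -0.0792, 0.0297], [0.0472, -0.0791, 0.0297], [0.051, -0.0783, 0.03], [0.0545, -0.0778, 0.0313], [0.0548, -0.0777, 0.0314]]
[0 0 0 0 0 0 0 0 0 0 0 0 0 0 0 0 0 0 0 0 0 0 1 2 1 0 0 0 0]
[0 0 0 0 0 4 0 0 0 0 0 0 0 0 0 0 0 0 0 0 0 0 0 0 0 0 0 0 0 0 0 0 0 0 0 0]
shift [ 0.3202 -0.0016  0.0034] turn [ 0.0003 -0.0003 -0.0004]
```

View pics/w2.png

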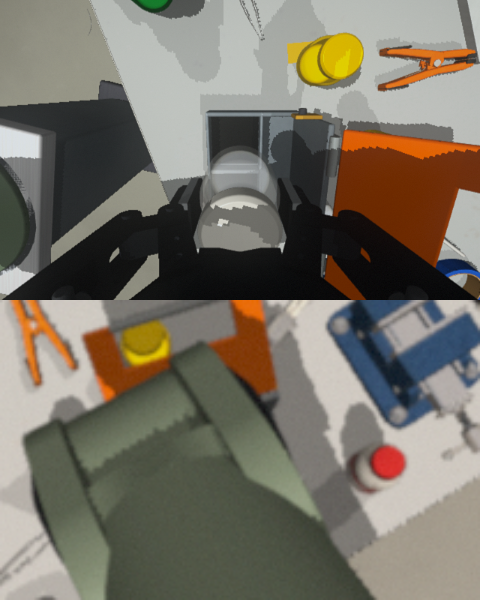

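Wrist view (upper half) shows the jar held just over the left cell, with the cell's wall edges about 3.5 mm nearer than my estimate, so I'll correct by 3 mm and lower it.

Request:
servo_tool([
  {"x":0.06,"y":-0.009,"z":0.006,"wx":0,"wy":0,"wz":0},
  {"x":0.15,"y":-0.009,"z":0.006,"wx":0,"wy":0,"wz":0},
  {"x":0.22,"y":-0.009,"z":0.006,"wx":0,"wy":0,"wz":0},
  {"x":0.27,"y":-0.009,"z":0.006,"wx":0,"wy":0,"wz":0},
  {"x":0.3,"y":-0.009,"z":0.006,"wx":0,"wy":0,"wz":0},
  {"x":0.313,"y":-0.009,"z":0.006,"wx":0,"wy":0,"wz":0},
  {"x":0.32,"y":-0.009,"z":0.006,"wx":0,"wy":0,"wz":0},
  {"x":0.324,"y":-0.009,"z":0.006,"wx":0,"wy":0,"wz":0},
  {"x":0.324,"y":-0.009,"z":0.006,"wx":0,"wy":0,"wz":0},
])

```text
clock: 6.72
position: [0.4249, 0.2275, 0.0353]
tool_rot: [2.219, 1.567, 0.912]
force: [0.3, -0.4, -0.8]
grip_width: 0.052
```

Request:
servo_tool([
  {"x":0.003,"y":0,"z":0,"wx":0,"wy":0,"wz":0},
  {"x":0.005,"y":0,"z":0,"wx":0,"wy":0,"wz":0},
  {"x":0.005,"y":0,"z":0,"wx":0,"wy":0,"wz":0},
])

```text
clock: 7.1
position: [0.4251, 0.2279, 0.0345]
tool_rot: [2.27, 1.566, 0.963]
force: [-7.5, -2.4, 32.0]
grip_width: 0.0517
```

Request:
servo_tool([
  {"x":0,"y":0,"z":0,"wx":0,"wy":0,"wz":0},
  {"x":0,"y":0,"z":0,"wx":0,"wy":0,"wz":0},
  {"x":0,"y":0,"z":0,"wx":0,"wy":0,"wz":0},
  {"x":0,"y":0,"z":0,"wx":0,"wy":0,"wz":0},
], grip=0.8)

```text
clock: 7.6
position: [0.425, 0.2278, 0.0344]
tool_rot: [2.273, 1.566, 0.966]
force: [-0.1, -0.0, 0.6]
grip_width: 0.077
```

Request:
servo_tool([
  {"x":-0.06,"y":0,"z":0,"wx":0,"wy":0,"wz":0},
  {"x":-0.16,"y":0,"z":0,"wx":0,"wy":0,"wz":0},
  {"x":-0.3,"y":0,"z":0,"wx":0,"wy":0,"wz":0},
  {"x":-0.42,"y":0,"z":0,"wx":0,"wy":0,"wz":0},
  {"x":-0.5,"y":0,"z":0,"wx":0,"wy":0,"wz":0},
  {"x":-0.5,"y":0,"z":0,"wx":0,"wy":0,"wz":0},
])

```text
clock: 8.35
position: [0.4252, 0.2275, 0.2363]
tool_rot: [2.165, 1.562, 0.858]
force: [-0.7, 0.3, 0.1]
grip_width: 0.0768
```

```bash
python3 - <<'E'
from h import *
rc=np.array([.4587,.1972,0])
im,d=bot.grab_frame("wrist");P=cloud("wrist",d);q=(P-rc)@np.c_[ex,ey,ez]
for r in bot.trace("wrist","jar_mid"):
    m=r["mask"]&(d>0);Q=P[m];Q=Q[abs(Q[:,2]-.083)<.012]
    if len(Q)>30: print(r["confidence"],r["pixel"],Q[:,2].mean(),cv2.minEnclosingCircle(Q[:,:2].astype(np.float32)),np.median(im[m],0))
m=(q[...,2]>.027)&(q[...,2]<.034)&(abs(q[...,0])<.08)&(abs(q[...,1])<.1);Q=q[m]
for ax in (0,1): print(np.percentile(Q[:,ax],[.5,2,98,99.5]).round(4),[int(x) for x in np.histogram(Q[:,ax],bins=np.arange(-.09,.09,.003))[0]])
cv2.imwrite("pics/w3.png",im[...,::-1])
to([.4674,.0333,.2],down())
E
```

```text
0.96 [413.9, 86.3] 0.0774040377766096 ((0.4965701103210449, 0.3503001034259796), 0.02142851985991001) [222. 189.   7.]
0.82 [319.8, 178.6] 0.08382442924116612 ((0.4238151013851166, 0.22561495006084442), 0.021565275266766548) [226. 230. 230.]
0.8 [225.4, 14.9] 0.07644649506014024 ((0.28244853019714355, 0.36658889055252075), 0.015481228940188885) [ 31. 129.  52.]
[-0.0668 -0.0666  0.0509  0.051 ] [0, 0, 0, 0, 0, 0, 0, 76, 225, 22, 19, 24, 23, 27, 18, 22, 27, 28, 22, 22, 19, 20, 19, 20, 25, 25, 21, 21, 13, 23, 31, 229, 40, 14, 14, 11, 14, 12, 16, 10, 14, 14, 12, 8, 4, 6, 134, 10, 0, 0, 0, 0, 0, 0, 0, 0, 0, 0, 0]
[-0.0816 -0.0813  0.078   0.079 ] [0, 0, 47, 163, 52, 14, 11, 15, 12, 14, 12, 9, 10, 13, 14, 14, 12, 12, 14, 13, 11, 14, 14, 11, 13, 15, 11, 11, 34, 110, 26, 11, 16, 16, 13, 17, 12, 14, 15, 11, 16, 16, 15, 15, 13, 12, 12, 17, 17, 17, 22, 22, 11, 16, 63, 207, 17, 0, 0]
shift [ 0.0834 -0.0224  0.4959] turn [ 0.0003 -0.0005 -0.0006]
```

View pics/w3.png

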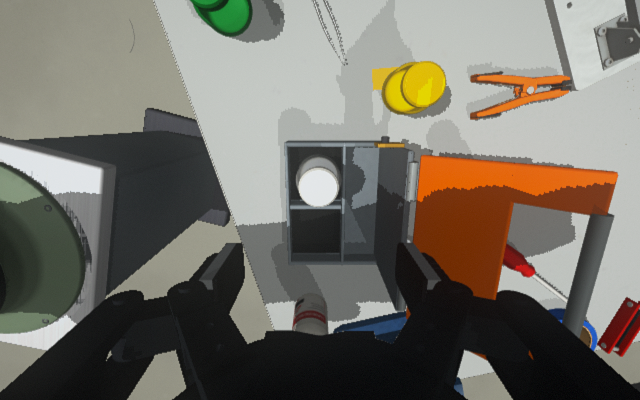

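The wrist view shows the jar standing centred in the left cell at (319,180), the right cell empty at (315,230), and the bottle at (310,315) near the blue vise. I'll check the space around the bottle.

```bash
python3 - <<'E'
from h import *
T=np.load("top.npz");P=T["P"];c=np.array([.4674,.0333,0])
for n,P in (("top",T["P"]),("side",np.load("side.npz")["P"])):
    q=(P-c)@np.c_[ex,ey,ez]
    m=(q[...,2]>.012)&(q[...,2]<.3)&(abs(q[...,0])<.1)&(abs(q[...,1])<.09)
    Q=q[m]
    H=np.zeros((10,9))
    for x,y,z in Q:
        i=int((x+.1)/.02);j=int((y+.09)/.02);H[i,j]=max(H[i,j],z)
    print(n,"rows ex -.09..; cols ey");print((H*1000).astype(int))
E
```

```text
top rows ex -.09..; cols ey
[[  0   0   0   0   0   0   0   0   0]
 [  0   0   0   0   0   0   0   0   0]
 [  0   0   0   0   0   0   0   0   0]
 [  0   0   0   0  83  70   0   0  31]
 [ 38   0   0 117 118 117   0   0  32]
 [  0   0   0 119 118 116   0   0  33]
 [ 62  15  12   0  83  77   0   0  32]
 [ 63  60  27   0   0   0   0   0  34]
 [120 121 116  14   0   0   0   0  34]
 [120 121 120  16   0   0   0   0 146]]
side rows ex -.09..; cols ey
[[  0   0   0   0   0   0   0   0   0]
 [  0   0   0   0   0   0   0   0   0]
 [  0   0   0   0   0   0   0   0   0]
 [  0   0   0   0  86  78   0   0  33]
 [  0   0   0 115 118 116   0   0  32]
 [  0   0   0 117 116 115   0   0  30]
 [ 63   0   0   0  71   0   0   0  31]
 [ 61  27   0   0   0   0   0   0   0]
 [118 120 116  14   0   0   0   0   0]
 [120 119 116  15   0   0   0   0 150]]
```

Request:
servo_tool([
  {"x":0.083,"y":-0.022,"z":0.15,"wx":0,"wy":0,"wz":0},
  {"x":0.083,"y":-0.022,"z":0.3,"wx":0,"wy":0,"wz":0},
  {"x":0.083,"y":-0.022,"z":0.42,"wx":0,"wy":0,"wz":0},
  {"x":0.083,"y":-0.022,"z":0.495,"wx":0,"wy":0,"wz":0},
  {"x":0.083,"y":-0.022,"z":0.495,"wx":0,"wy":0,"wz":0},
  {"x":0.083,"y":-0.022,"z":0.495,"wx":0,"wy":0,"wz":0},
])

```text
clock: 9.2
position: [0.467, 0.0341, 0.1993]
tool_rot: [2.584, 1.567, 1.277]
force: [0.1, 1.1, 0.5]
grip_width: 0.0772
```

```bash
python3 - <<'E'
from h import *
im,d=bot.grab_frame("wrist");P=cloud("wrist",d);c=np.array([.4674,.0333,0])
m=(P[...,2]>.105)&(P[...,2]<.125)&(np.linalg.norm((P-c)[...,:2],axis=-1)<.03);Q=P[m]
print(tool()[2]["qpos"].round(2))
if len(Q): print(len(Q),Q.mean(0),cv2.minEnclosingCircle(Q[:,:2].astype(np.float32)))
to([.4674,.0333,.058],down())
E
```

```text
[-0.48  0.33  0.35  2.05 -0.17  0.78  0.24]
1203 [0.46564934 0.03118507 0.1135793 ] ((0.46591705083847046, 0.02985851839184761), 0.016991496086120605)
shift [ 0.3537 -0.0006  0.0044] turn [ 0.0005 -0.0006 -0.0004]
```

Request:
servo_tool([
  {"x":0.1,"y":-0.003,"z":0.006,"wx":0,"wy":0,"wz":0},
  {"x":0.2,"y":-0.003,"z":0.006,"wx":0,"wy":0,"wz":0},
  {"x":0.28,"y":-0.003,"z":0.006,"wx":0,"wy":0,"wz":0},
  {"x":0.33,"y":-0.003,"z":0.006,"wx":0,"wy":0,"wz":0},
  {"x":0.353,"y":-0.003,"z":0.006,"wx":0,"wy":0,"wz":0},
  {"x":0.353,"y":-0.003,"z":0.006,"wx":0,"wy":0,"wz":0},
])

```text
clock: 10.0
position: [0.4664, 0.0329, 0.0581]
tool_rot: [2.709, 1.567, 1.404]
force: [0.5, -0.3, 0.3]
grip_width: 0.077
```

Request:
servo_tool([
  {"x":0,"y":0,"z":0,"wx":0,"wy":0,"wz":0},
  {"x":0,"y":0,"z":0,"wx":0,"wy":0,"wz":0},
  {"x":0,"y":0,"z":0,"wx":0,"wy":0,"wz":0},
  {"x":0,"y":0,"z":0,"wx":0,"wy":0,"wz":0},
  {"x":0,"y":0,"z":0,"wx":0,"wy":0,"wz":0},
  {"x":0,"y":0,"z":0,"wx":0,"wy":0,"wz":0},
], grip=-1, squeeze=30)

```text
clock: 10.75
position: [0.4668, 0.033, 0.0588]
tool_rot: [2.513, 1.566, 1.208]
force: [-0.7, 0.1, 7.3]
grip_width: 0.0474
```

Request:
servo_tool([
  {"x":-0.04,"y":0,"z":0,"wx":0,"wy":0,"wz":0},
  {"x":-0.1,"y":0,"z":0,"wx":0,"wy":0,"wz":0},
  {"x":-0.15,"y":0,"z":0,"wx":0,"wy":0,"wz":0},
  {"x":-0.19,"y":0,"z":0,"wx":0,"wy":0,"wz":0},
  {"x":-0.2,"y":0,"z":0,"wx":0,"wy":0,"wz":0},
  {"x":-0.2,"y":0,"z":0,"wx":0,"wy":0,"wz":0},
])

```text
clock: 11.5
position: [0.4666, 0.0328, 0.1388]
tool_rot: [2.452, 1.566, 1.147]
force: [0.0, 0.0, -1.9]
grip_width: 0.0474
```

```bash
python3 - <<'E'
from h import *
to([.4452,.1525,.138],down())
E
```

```text
shift [ 0.0032  0.0269 -0.3028] turn [ 0.0007 -0.0006 -0.0005]
```

Request:
servo_tool([
  {"x":0,"y":0.003,"z":-0.04,"wx":0,"wy":0,"wz":0},
  {"x":0,"y":0.01,"z":-0.11,"wx":0,"wy":0,"wz":0},
  {"x":0,"y":0.016,"z":-0.19,"wx":0,"wy":0,"wz":0},
  {"x":0,"y":0.023,"z":-0.26,"wx":0,"wy":0,"wz":0},
  {"x":0,"y":0.027,"z":-0.295,"wx":0,"wy":0,"wz":0},
  {"x":0,"y":0.027,"z":-0.303,"wx":0,"wy":0,"wz":0},
  {"x":0,"y":0.027,"z":-0.303,"wx":0,"wy":0,"wz":0},
])

```text
clock: 12.38
position: [0.4452, 0.152, 0.1392]
tool_rot: [2.445, 1.566, 1.14]
force: [0.9, -0.6, -1.2]
grip_width: 0.0474
```

Request:
servo_tool([
  {"x":0.04,"y":0,"z":0,"wx":0,"wy":0,"wz":0},
  {"x":0.09,"y":0,"z":0,"wx":0,"wy":0,"wz":0},
  {"x":0.13,"y":0,"z":0,"wx":0,"wy":0,"wz":0},
  {"x":0.155,"y":0,"z":0,"wx":0,"wy":0,"wz":0},
  {"x":0.17,"y":0,"z":0,"wx":0,"wy":0,"wz":0},
  {"x":0.178,"y":0,"z":0,"wx":0,"wy":0,"wz":0},
  {"x":0.182,"y":0,"z":0,"wx":0,"wy":0,"wz":0},
  {"x":0.182,"y":0,"z":0,"wx":0,"wy":0,"wz":0},
])

```text
clock: 13.38
position: [0.4454, 0.1523, 0.0665]
tool_rot: [2.41, 1.566, 1.105]
force: [-0.5, -1.1, -1.0]
grip_width: 0.0478
```

Request:
servo_tool([
  {"x":0.002,"y":0,"z":0,"wx":0,"wy":0,"wz":0},
  {"x":0.004,"y":0,"z":0,"wx":0,"wy":0,"wz":0},
  {"x":0.005,"y":0,"z":0,"wx":0,"wy":0,"wz":0},
  {"x":0.005,"y":0,"z":0,"wx":0,"wy":0,"wz":0},
])

```text
clock: 13.88
position: [0.4455, 0.1524, 0.0648]
tool_rot: [2.407, 1.566, 1.101]
force: [-1.4, 0.2, 7.3]
grip_width: 0.0475
```

Request:
servo_tool([
  {"x":0,"y":0,"z":0,"wx":0,"wy":0,"wz":0},
  {"x":0,"y":0,"z":0,"wx":0,"wy":0,"wz":0},
  {"x":0,"y":0,"z":0,"wx":0,"wy":0,"wz":0},
  {"x":0,"y":0,"z":0,"wx":0,"wy":0,"wz":0},
], grip=0.75)

```text
clock: 14.38
position: [0.4455, 0.1524, 0.0648]
tool_rot: [2.408, 1.566, 1.103]
force: [-1.1, 0.2, -0.1]
grip_width: 0.0747
```

Request:
servo_tool([
  {"x":-0.06,"y":0,"z":0,"wx":0,"wy":0,"wz":0},
  {"x":-0.18,"y":0,"z":0,"wx":0,"wy":0,"wz":0},
  {"x":-0.32,"y":0,"z":0,"wx":0,"wy":0,"wz":0},
  {"x":-0.46,"y":0,"z":0,"wx":0,"wy":0,"wz":0},
  {"x":-0.58,"y":0,"z":0,"wx":0,"wy":0,"wz":0},
  {"x":-0.62,"y":0,"z":0,"wx":0,"wy":0,"wz":0},
  {"x":-0.62,"y":0,"z":0,"wx":0,"wy":0,"wz":0},
])

```text
clock: 15.25
position: [0.4452, 0.1514, 0.3136]
tool_rot: [2.287, 1.564, 0.982]
force: [0.6, 0.2, -1.1]
grip_width: 0.0746
```

```bash
python3 - <<'E'
from h import *
im,d=bot.grab_frame("wrist");P=cloud("wrist",d);rc=np.array([.4587,.1972,0]);q=(P-rc)@np.c_[ex,ey,ez]
hs=im.astype(int)
bar=(q[...,2]>.195)&(q[...,2]<.24)&(q[...,0]>.05)&(q[...,0]<.2)&(abs(q[...,1])<.1)
grey=bar&(np.ptp(hs,axis=-1)<40)
for n,m in (("all",bar),("grey",grey)):
    Q=q[m]; print(n,len(Q))
    if len(Q): print(np.percentile(Q,[1,10,50,90,99],axis=0).round(4))
np.savez("w4.npz",im=im,d=d,P=P,q=q)
h=[ (q[...,2]>.12)&(q[...,2]<.145)&(abs(q[...,0]-.055)<.03)&(abs(q[...,1])<.1)][0]
print("hinge",np.percentile(q[h],[1,10,50,90,99],axis=0).round(4))
cv2.imwrite("pics/w4.png",im[...,::-1])
E
```

```text
all 5259
[[ 0.1125 -0.0784  0.1956]
 [ 0.1173 -0.0685  0.1999]
 [ 0.1334  0.0213  0.2164]
 [ 0.1386  0.0703  0.2227]
 [ 0.1417  0.0767  0.2239]]
grey 2017
[[ 0.133  -0.0541  0.2156]
 [ 0.1337 -0.0425  0.2183]
 [ 0.1359  0.0037  0.2218]
 [ 0.1403  0.0436  0.2233]
 [ 0.1423  0.0517  0.2241]]
hinge [[ 0.0503 -0.0785  0.1209]
 [ 0.0512 -0.062   0.1247]
 [ 0.057   0.0078  0.1371]
 [ 0.0616  0.0642  0.1439]
 [ 0.0634  0.0766  0.1449]]
```

View pics/w4.png

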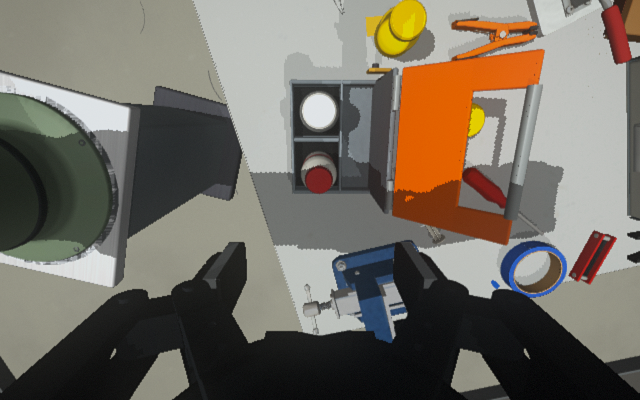

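Wrist view shows the jar upright at (320,110), the bottle upright in the other cell at (318,170), and the shield folded back with its bar from (535,85) to (513,215). Next, the bar.

```bash
python3 - <<'E'
from h import *
to([.5937,.2323,.27],down())
E
```

```text
shift [ 0.1083  0.412  -0.0973] turn [ 0.0006 -0.0006 -0.0006]
```

Request:
servo_tool([
  {"x":0,"y":0.13,"z":-0.03,"wx":0,"wy":0,"wz":0},
  {"x":0,"y":0.27,"z":-0.065,"wx":0,"wy":0,"wz":0},
  {"x":0.05,"y":0.38,"z":-0.095,"wx":0,"wy":-0.0006,"wz":-0.0006},
  {"x":0.1,"y":0.412,"z":-0.097,"wx":0.0006,"wy":-0.0006,"wz":-0.0006},
  {"x":0.108,"y":0.412,"z":-0.097,"wx":0.0006,"wy":-0.0006,"wz":-0.0006},
  {"x":0.108,"y":0.412,"z":-0.097,"wx":0.0006,"wy":-0.0006,"wz":-0.0006},
], grip=0)

```text
clock: 16.05
position: [0.5932, 0.2316, 0.2698]
tool_rot: [-1.528, 1.57, -2.837]
force: [-0.2, 1.1, 0.4]
grip_width: 0.0426
```

```bash
python3 - <<'E'
from h import *
im,d=bot.grab_frame("wrist");P=cloud("wrist",d);rc=np.array([.4587,.1972,0]);q=(P-rc)@np.c_[ex,ey,ez]
hs=im.astype(int)
m=(q[...,2]>.205)&(q[...,2]<.235)&(q[...,0]>.12)&(q[...,0]<.16)&(abs(q[...,1])<.05)&(np.ptp(hs,axis=-1)<40)
print(m.sum(),np.percentile(q[m],[1,10,50,90,99],axis=0).round(4))
p,R,s=tool();print("tool in rack",(p-rc)@np.c_[ex,ey,ez],s["grip_width"],s["qpos"].round(2))
cv2.imwrite("pics/w5.png",im[...,::-1])
to([.5937,.2323,.201],down())
E
```

```text
1964 [[ 0.1347 -0.0487  0.2207]
 [ 0.1358 -0.0377  0.2224]
 [ 0.1394  0.0053  0.2245]
 [ 0.1435  0.0416  0.2256]
 [ 0.1445  0.0492  0.2264]]
tool in rack [ 0.13906728 -0.00144816  0.27057031] 0.042841914811234526 [-0.72  0.53  0.4   1.54 -0.22  1.12 -0.02]
shift [ 0.1739  0.0011 -0.001 ] turn [-0.0001 -0.0001  0.    ]
```

View pics/w5.png

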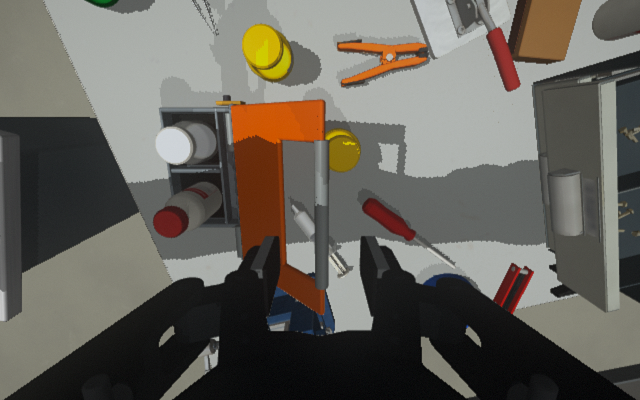

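The bar runs down the image centre (320,140–290), midway between the fingers, and the inner finger is over the opening. Descend.

Request:
servo_tool([
  {"x":0.06,"y":0.001,"z":-0.001,"wx":0,"wy":0,"wz":0},
  {"x":0.11,"y":0.001,"z":-0.001,"wx":0,"wy":0,"wz":0},
  {"x":0.15,"y":0.001,"z":-0.001,"wx":0,"wy":0,"wz":0},
  {"x":0.174,"y":0.001,"z":-0.001,"wx":0,"wy":0,"wz":0},
  {"x":0.174,"y":0.001,"z":-0.001,"wx":0,"wy":0,"wz":0},
])

```text
clock: 16.73
position: [0.5935, 0.2323, 0.2008]
tool_rot: [-2.279, 1.57, 2.695]
force: [-0.4, 0.1, 0.7]
grip_width: 0.0427
```

Request:
servo_tool([
  {"x":0,"y":0,"z":0,"wx":0,"wy":0,"wz":0},
  {"x":0,"y":0,"z":0,"wx":0,"wy":0,"wz":0},
  {"x":0,"y":0,"z":0,"wx":0,"wy":0,"wz":0},
  {"x":0,"y":0,"z":0,"wx":0,"wy":0,"wz":0},
  {"x":0,"y":0,"z":0,"wx":0,"wy":0,"wz":0},
  {"x":0,"y":0,"z":0,"wx":0,"wy":0,"wz":0},
], grip=-1, squeeze=30)

```text
clock: 17.48
position: [0.5941, 0.2324, 0.2013]
tool_rot: [1.969, 1.57, 0.659]
force: [5.0, 1.8, 5.5]
grip_width: 0.0087
```

Request:
servo_tool([
  {"x":-0.01,"y":-0.01,"z":0,"wx":0,"wy":0,"wz":0},
  {"x":-0.02,"y":-0.022,"z":0,"wx":0,"wy":0,"wz":0},
  {"x":-0.0335,"y":-0.0404,"z":0,"wx":0,"wy":0,"wz":0},
  {"x":-0.0455,"y":-0.059,"z":0,"wx":0,"wy":0,"wz":0},
  {"x":-0.0561,"y":-0.0792,"z":0,"wx":0,"wy":0,"wz":0},
  {"x":-0.065,"y":-0.1,"z":0,"wx":0,"wy":0,"wz":0},
  {"x":-0.0728,"y":-0.121,"z":0,"wx":0,"wy":0,"wz":0},
  {"x":-0.0788,"y":-0.143,"z":0,"wx":0,"wy":0,"wz":0},
  {"x":-0.084,"y":-0.172,"z":0,"wx":0,"wy":0,"wz":0},
  {"x":-0.0855,"y":-0.188,"z":0,"wx":0,"wy":0,"wz":0},
  {"x":-0.0855,"y":-0.188,"z":0,"wx":0,"wy":0,"wz":0},
])

```text
clock: 18.85
position: [0.521, 0.2128, 0.2355]
tool_rot: [2.117, 1.57, 0.808]
force: [2.0, -0.6, 4.5]
grip_width: 0.0088
```

```bash
python3 - <<'E'
from h import *
rc=np.array([.4587,.1972,0]);B=np.c_[ex,ey,ez]
p,R,s=tool();print("tool rack",((p-rc)@B).round(4),s["force"],s["moment"],s["grip_width"])
ims=[]
for c in("wrist","side","top"):
    im,d=bot.grab_frame(c);P=cloud(c,d);q=(P-rc)@B;h=im.astype(int);ims.append(im)
    m=(h[...,0]>110)&(h[...,1]<.6*h[...,0])&(h[...,2]<.4*h[...,0])&(q[...,2]>.14)&(q[...,2]<.27)&(abs(q[...,0]-.06)<.13)&(abs(q[...,1])<.09)
    Q=q[m];print(c,len(Q))
    if len(Q)>30:
        A=np.polyfit(Q[:,2],Q[:,0],1);print("dx/dz",A,"angle",np.pi/2+np.arctan(A[0]),np.percentile(Q,[2,50,98],axis=0).round(4))
cv2.imwrite("pics/e.png",np.vstack([cv2.resize(ims[0],(480,300)),cv2.resize(ims[1][120:290,200:472],(480,300))])[...,::-1])
E
```

```text
tool rack [ 0.0642 -0.001   0.2355] [ 2.00139503 -0.60599983  4.52183911] [-0.24682256 -0.46978686 -0.00455628] 0.008842612932725126
wrist 1030
dx/dz [0.10401648 0.03678209] angle 1.6744400879375274 [[0.0552 0.0495 0.168 ]
 [0.0626 0.0648 0.2548]
 [0.0658 0.0767 0.2568]]
side 27
top 0
```

View pics/e.png

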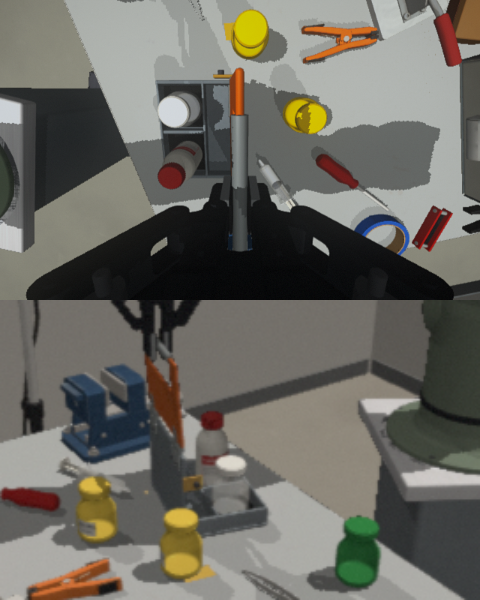

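Shield nearly upright (side view), and both containers are standing. I'll move the last ~9.5 mm.

Request:
servo_tool([
  {"x":-0.0005,"y":-0.008,"z":0,"wx":0,"wy":0,"wz":0},
  {"x":-0.001,"y":-0.016,"z":0,"wx":0,"wy":0,"wz":0},
  {"x":-0.001,"y":-0.022,"z":0,"wx":0,"wy":0,"wz":0},
  {"x":-0.001,"y":-0.024,"z":0,"wx":0,"wy":0,"wz":0},
  {"x":-0.001,"y":-0.024,"z":0,"wx":0,"wy":0,"wz":0},
  {"x":-0.001,"y":-0.024,"z":0,"wx":0,"wy":0,"wz":0},
])

```text
clock: 19.75
position: [0.5124, 0.2105, 0.2358]
tool_rot: [1.831, 1.57, 0.522]
force: [1.2, -0.7, 4.0]
grip_width: 0.009
```

```bash
python3 - <<'E'
from h import *
rc=np.array([.4587,.1972,0]);B=np.c_[ex,ey,ez]
p,R,s=tool();print("tool rack",((p-rc)@B).round(4),s["force"],s["grip_width"],abs(s["qd"]).max())
c="wrist"
for k in range(3):
    im,d=bot.grab_frame(c);P=cloud(c,d);q=(P-rc)@B;h=im.astype(int)
    m=(h[...,0]>80)&(h[...,1]<.6*h[...,0])&(h[...,2]<.4*h[...,0])&(q[...,2]>.14)&(q[...,2]<.265)&(abs(q[...,0]-.06)<.06)&(abs(q[...,1])<.09)
    Q=q[m];top=Q[Q[:,2]>.245];print(len(Q),"top x",np.percentile(top[:,0],[2,50,98]).round(4))
b=(q[...,2]>.12)&(q[...,2]<.145)&(abs(q[...,0]-.055)<.03)&(abs(q[...,1])<.085);print("hinge area x",b.sum(),np.percentile(q[b],[2,25,50,75,98],axis=0).round(4)[:,:2].tolist())
for (z0,z1,n) in ((.08,.095,"jar"),(.112,.13,"bottle")):
    w=(q[...,2]>z0)&(q[...,2]<z1)&(q[...,0]<.02)&(q[...,0]>-.07)&(abs(q[...,1])<.09);print(n,w.sum(),np.median(q[w],0).round(4))
E
```

```text
tool rack [ 0.0553 -0.0011  0.2358] [ 1.20366071 -0.73765157  4.03948891] 0.009038507757495949 0.0021136437441016775
684 top x [0.0524 0.0545 0.0566]
684 top x [0.0524 0.0545 0.0566]
682 top x [0.0524 0.0545 0.0566]
hinge area x 5 [[0.0593, 0.0407], [0.0593, 0.0414], [0.0593, 0.0423], [0.0593, 0.0429], [0.0593, 0.0437]]
jar 2053 [-0.0223  0.0302  0.0857]
bottle 903 [-0.0247 -0.0415  0.1198]
```

```bash
python3 -c "
from h import *
s=bot.observe();print(s['clock'],s['grip_width']);print(bot.job_done())"
```

```text
19.9 0.008854757863742294
the job is handed in; nothing more can be done
None
```

The jar stands in the left cell and the bottle in the right cell. The shield is swung up to upright, with the gripper still closed on its bar. I handed the job in at 19.9 s; no verdict was reported.

**Last checks**
- **Shield:** the fingers were 8.9 mm apart on the bar, under the 30 N grip I had commanded, and the arm was still. The bar was within about 3 mm of straight above the hinge, roughly 0.025 rad against the 0.09 rad allowed. The bar height fits upright to within a millimetre.
- **Bottle and jar:** the pictures show both upright in their cells. Just after it was set down, the jar measured about 1 mm from its cell centre. In the last reading, the bottle's cap was about 3 mm from its cell centre.
- **Syringe, tweezers and clamp:** nothing came near them, but I did not measure them again at the end.

**What disagreed or failed**
- The top and wrist cameras put the rack 3 to 5 mm apart, so I used values in between.
- Before the last 9 mm of swing, a fit to the plate gave 1.67 rad while the arm's position gave 1.64 rad. I aimed between the two.
- The last reading of the jar's cap was 9 mm off across the cell. I put this down to bottle points mixed into it, without rechecking.
- The first move call was refused because its rows did not have all six numbers; it moved nothing.

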